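Set the slab roller's thickness with its knurled wheel

TASK

Set the thickness on the green bench slab roller: with a fingertip on top of the knurled steel adjuster wheel, roll it, in as many light strokes as it takes, until the roller has come down and the yellow pointer lines up with the red marker on the scale. Nothing is gripped or lifted: touch only the wheel, leave the red marker, roller, crank and everything else on the bench where they are, and finish with the hand clear.

Things in the scene. Friction and masses are not known exactly. Their poses are not given: they have to be found in the camera images.
- slab_roller: Green steel bench slab roller, fixed. Plywood bed 380 (x) x 310 (y) mm, top 45 mm above the bench; end frames at y = +-180 mm; across the top a green cross-beam of two rails along y, 440 mm long, x -40 to +40 mm, top 185 mm above the bench. Origin: middle of its footprint at bench level; x away from the robot, y along the roller to the left (yaw up to 0.3 rad either way), z up.
- adjuster: Knurled steel adjuster wheel, radius 34 mm, 26 mm wide, in a green fork on the robot's side of the cross-beam, right of its middle. Origin: wheel centre, at x -60.5, y -85, z 169 mm in the slab roller's frame; axle along the machine's x. Turns 8.3 rad from open to closed, at about 0.07 N m (2 N at the rim), and stays where left. Drawing its top to the left (machine +y) closes the roller.
- wheel_top (a point): Top of the wheel's rim, fixed on the machine 34 mm straight above the wheel's centre, 203 mm above the bench: the place for the fingertip. The highest thing near it: the fork's round cheeks on both faces (40 mm over all) end 7 mm below it, the cowl plates at 39 mm to its left and right 23 mm below. A fingertip pressed on with 5 to 10 N and drawn level along y carries the rim with it, with little slip; over 45 N is too hard.
- pointer_tip (a point): Tip of the yellow pointer (3 mm wide at the tip, 10 mm behind) on the steel draw-bar in the slot of the cross-beam, 190 mm above the bench, x = 34.5 mm in the machine's frame. Moves along the machine's y with the top of the wheel, in the same direction, 6.0 mm per radian of the wheel. Starts 16 to 36 mm right (-y) of the red marker.
- mark_tip (a point): Tip of the red marker (a 3 mm wide red finger on a 14 mm wide red block riding stiffly on a rod at the far side of the cross-beam), 190 mm above the bench, x = 34.5 mm in the machine's frame. It marks the thickness wanted: yellow and red tips meet end to end when their y is equal in the machine's frame. Its axes are the machine's.
- roller_low (a point): Lowest line of the steel roller (70 mm diameter, 300 mm long), at its middle; its height above the bed top (45 mm above the bench) is the gap, 24 mm with the wheel fully open, 2.4 mm less per radian of the wheel.
- roller: The steel roller with its grey bearing blocks and shaft; origin on its axis, at mid length. It only goes up and down.
- drawbar: The steel draw-bar in the slot of the cross-beam, with the yellow pointer; its frame is the slab roller's, shifted along y as the wheel turns.
- marker: The red marker; origin at bench level under it, on the machine's x = 0 line.
- crank: The crank with a dark wooden handle on the left end of the roller shaft, standing about upright, 90 mm long, reaching to about 200 mm above the bench and to 325 mm left of the machine's middle. Origin on the shaft.
- rib: Wooden rib, 52 x 85 x 6 mm, lying loose on the bed on the robot's side. Origin under its middle.
- gauge_stick: Wooden thickness stick, 25 x 260 x 10 mm, lying loose on the bed beyond the roller. Origin under its middle.
- bowl: Pink-beige bisque bowl, 124 mm across, 55 mm high, loose. Origin under its middle.
- tumbler: Pale clay tumbler, 72 mm across, 95 mm high, loose. Origin under its middle.
- glaze_jar: Jar with a pink band and white lid, 72 mm across, 95 mm high, loose. Origin under its middle.
- rolling_pin: Small wooden rolling pin, 250 mm long with its handles, 40 mm thick, lying along its own y. Origin under its middle, at bench level.
- wooden_knife: Dark wooden modelling knife, 170 mm long along its own y, 14 mm wide, 10 mm thick, lying loose on the bed just beyond the roller. Origin under its middle.

How it is judged (in metres and radians):
At the end, for the whole second after the job is handed in: The yellow pointer's tip stands level with the red marker along the scale, within 2.5 mm either way (1 mm of clay thickness), the wheel is at rest, and the loose things are within 12 mm of where they stood (y of pointer_tip in the frame of mark_tip between -0.0025 and 0.0025 m and angular speed of adjuster below 0.05 rad/s and distance of each of rib, gauge_stick, bowl, tumbler, glaze_jar, rolling_pin, wooden_knife from where it was at the start of the episode below 0.012 m); the robot touches nothing.
It fails at once if the wheel is pressed or squeezed with more than 45 N (contact force between the fingers and adjuster above 45 N).
It fails at once if the roller, the crank or the draw-bar with its pointer is pushed directly (more than 2 N) instead of being moved by the wheel (contact force between any of the fingers, the arm and roller above 2 N or contact force between any of the fingers, the arm and crank above 2 N or contact force between any of the fingers, the arm and drawbar above 2 N).
It fails at once if the red marker is touched (more than 2 N) or shifted along its rod by more than 2 mm (contact force between any of the fingers, the arm and marker above 2 N or distance of marker from where it was at the start of the episode above 0.002 m).
It fails at once if a loose thing is lifted, carried or shoved more than 12 mm (distance of any of rib, gauge_stick, bowl, tumbler, glaze_jar, rolling_pin, wooden_knife from where it was at the start of the episode above 0.012 m).
It also fails if it takes over 67 s, if anything falls off the work surface, if the arm or the gripper's body presses on something with over 40 N, if the wrist force passes 120 N, or if a joint passes its speed limit or range.

ROBOT

A 6-joint arm with a two-finger parallel gripper is mounted at the origin on the work surface. World frame = base frame: x ahead of the robot, y to its left, z up, the work surface at z = 0. Lengths are in mm, angles in degrees, forces in N, time in s.
With the tool pointing down it reaches from about 350 to 850 mm from the base axis. Payload 8.1 kg.
Tool frame: the origin (TCP) lies at the centre of the arm's flange, where the gripper is bolted on; the fingertips stand 173 mm ahead of it and the grasp point (between the pads) lies 155 mm ahead of it; z points along the fingers, y is the line along which they close (so a half turn about z gives the same grasp; the last joint's range is limited). The gripper opens to 85 mm and grips with 20 to 120 N. Pads are 22 mm wide; open, the fingers measure 114 mm over their backs; the gripper's body (76 mm by 85 mm) begins 54 mm behind the grasp point. The pads swing forward as they close: fully open they stand 13 mm farther back than shut.
Start: joints at [-76.914, 7.471, 85.268, -0, 87.261, -4.893], TCP at [185.226, -570.7, 404.692] pointing down, gripper open.
Joint ranges: [-169.43, 169.43], [-51.17, 129.36], [1.28, 143.12], [-76.62, 256.62], [0, 156.53], [-152.29, 152.29]. Speed limits (degrees/s): [136.94, 136.94, 159.86, 180, 180, 180].

INTERFACE

Orientations are given as [roll, pitch, yaw] about the fixed x, y, z axes, in that order (R = Rz(yaw) Ry(pitch) Rx(roll)).
In Python, from bench import * gives the robot as it stands.
- The arm moves only by the shell command python3 -m jog 'ROWS' [FORCE]. ROWS is text: rows parted by semicolons, each of 7 numbers parted by spaces: the shift along the tool's x, y, z scaled (see below), then the turn, a rotation vector about the tool's x, y, z scaled (see below), then the closure, from -1 (fully open) to 1 (shut). In form: tx ty tz wx wy wz hand; .... A call has 1 to 5 rows; each row shifts and turns the commanded pose from where the row before left it, along the tool's axes as they then stand; what a row does not reach is not made up. The controller multiplies each number of a shift by 0.1 m and each number of a turn by 60 degrees. A row lasts 1/8 s, in which the tool goes at most 62.5 mm and 10.7 degrees, less where a joint would pass 70% of its speed; a pose out of reach is approached as far as the arm can. A call with a number of a shift or a turn outside -1 to 1 is refused whole. A call with a gripper value outside its range is refused whole. The fingers move at their own pace and stop on an object; FORCE is the grip in N (left out, the last holds). Time passes only in rows, so rows that do not move let the fingers close. It gives the time, the measured TCP pose, the force, the opening and the grip force at its end, in the units of the state.
- sense(): the state, without advancing time (a new reading comes with each control period).
- snapshot(name): name is "scene" or "top" or "wrist"; returns a dict with "img" (480x640x3 uint8, red, green, blue), "fx", "fy", "cx", "cy" (pixels), "extrinsics" (4x4, takes a point from camera to world coordinates). Camera axes: x right, y down, z forward; pixel columns grow to the right and rows downward; lengths in mm; the calibration is good to about 2 mm. A picture is of the moment at which its call begins. There is no depth.
- hand_in(): hands the job in; it is judged then, once.
The state is a dict: "time": time; "joint_pos": joint angles; "qd": joint speeds; "joint_efforts": joint torques, N m; "tool_pos": TCP position; "tcp_rot": TCP orientation; "ft_force": force on the tool from outside, world axes, zero at the start; "wrist_torque": the same for the moment, N m; "finger_gap": finger opening in mm; "grip_force": force on a finger pad.
Only numpy, scipy, OpenCV 4.12 (cv2) and the standard library are available. Lean on these libraries where they do the work, as an engineer would, in place of code of your own. Each camera call takes 0.05 s, during which the arm holds its last target. There are 200 camera calls.

## Working session

There is one attempt and no reset: what is moved stays moved. The work goes in short steps, Python scripts to look and compute and a shell command to move; the robot and the scene stay as the last step left them, time stands still between calls to the robot, and variables do not carry over. Pictures are saved under pics/ and viewed, at most 10 in all, crops included, and the job is handed in when it is done.

```bash
mkdir -p pics; python3 - <<'E'
from bench import *
import cv2,numpy as np
s=sense();print(s)
for n in("scene","top"):
    d=snapshot(n);cv2.imwrite(f"pics/{n}0.png",d["img"][:,:,::-1]);print(n,d["fx"],d["cx"],d["cy"],np.round(d["extrinsics"],3).tolist())
E
```

```text
{'time': 0.0, 'joint_pos': array([-7.69154057e+01,  7.51399191e+00,  8.53302962e+01,  3.97903626e-04,
        8.72609935e+01, -4.89104230e+00]), 'qd': array([-0.02096601, -0.02367937, -0.01751228,  0.04535825,  0.03631751,
       -0.03895563]), 'joint_efforts': array([-4.20913175e-04, -5.69409120e+01, -5.00546551e+01, -1.36977692e-04,
        1.50619989e-02,  3.55508902e-06]), 'tool_pos': array([ 185.15696115, -570.47004231,  403.64602405]), 'tcp_rot': array([-1.79895136e+02, -9.37240089e-03,  1.79756086e+01]), 'ft_force': array([-0.35096829, -1.14230471,  0.17981977]), 'wrist_torque': array([-0.00012735, -0.02863642, -0.01688246]), 'grip_force': 0.0, 'finger_gap': 85.31405401031122}
scene 535.099006874071 325.1602474354407 249.15653306475912 [[0.586, 0.583, -0.562, 1288.539], [0.81, -0.415, 0.414, -500.69], [0.008, -0.698, -0.716, 1042.452], [0.0, 0.0, 0.0, 1.0]]
top 549.648822384059 321.18424570057965 242.18697926240174 [[0.003, -0.977, 0.214, 323.594], [-1.0, -0.003, -0.002, 38.603], [0.002, -0.214, -0.977, 1356.846], [0.0, 0.0, 0.0, 1.0]]
```

View pics/top0.png

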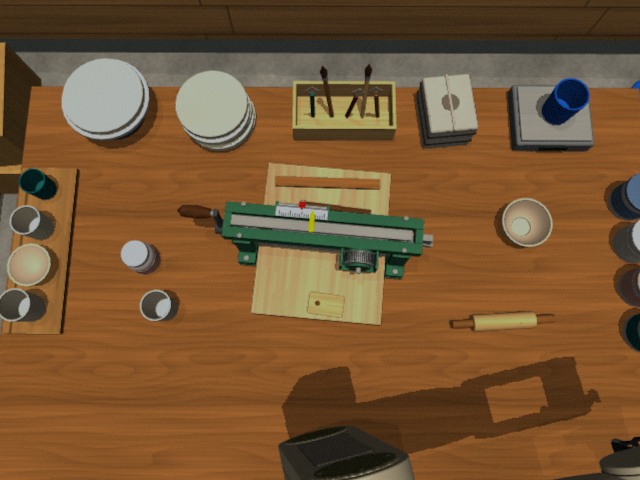

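View pics/scene0.png

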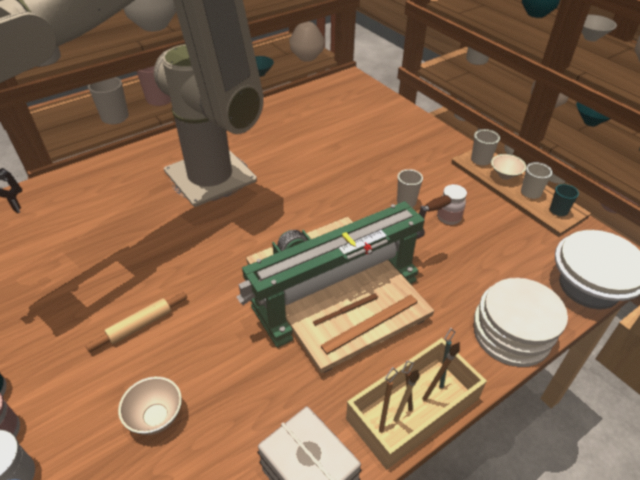

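The top view shows the beam from about (226,203) to (422,251), the wheel at (358,258), the yellow pointer at (311,222) and the red marker at (302,205). The bowl, jar, tumbler and pin are all well away from the wheel.

```bash
cat > h.py <<'E'
from bench import *
import cv2,numpy as np
def ray(d,u,v,z):
    E=np.array(d["extrinsics"]);r=E[:3,:3]@np.array([(u-d["cx"])/d["fx"],(v-d["cy"])/d["fy"],1])
    o=E[:3,3];return o+r*(z-o[2])/r[2]
def proj(d,p):
    E=np.array(d["extrinsics"]);c=E[:3,:3].T@(np.array(p)-E[:3,3]);return d["fx"]*c[0]/c[2]+d["cx"],d["fy"]*c[1]/c[2]+d["cy"]
def hsv(d): return cv2.cvtColor(d["img"],cv2.COLOR_RGB2HSV)
def yellow(h): return cv2.inRange(h,(25,180,120),(35,255,255))
def red(h): return cv2.inRange(h,(0,200,110),(5,255,255))|cv2.inRange(h,(174,200,110),(180,255,255))
E
python3 - <<'E'
from h import *
d=snapshot("top");h=hsv(d)
g=cv2.inRange(h,(65,90,30),(90,255,255));
P=[]
for u in list(range(235,268))+list(range(335,415)):
    v=np.where(g[195:240,u])[0]
    if len(v): P.append(ray(d,u,195+v[0]-.5,185)[:2])
P=np.array(P);vx,vy,x0,y0=cv2.fitLine(P.astype(np.float32),cv2.DIST_HUBER,0,.01,.01).ravel()
if vy<0: vx,vy=-vx,-vy
yaw=np.arctan2(-vx,vy);print("yaw",np.degrees(yaw))
ex=np.array([np.cos(yaw),np.sin(yaw)]);ey=np.array([-ex[1],ex[0]])
print("far edge x_m",np.percentile(P@ex,[5,50,95]))
# beam ends along rail centre line, band
m=g.copy();ys,xs=np.where(m[195:260,215:435]);Q=np.array([ray(d,x+215,y+195,185)[:2] for x,y in zip(xs,ys)])
X=np.median(P@ex)-40
b=Q[np.abs(Q@ex-X-30)<6]@ey;b2=Q[np.abs(Q@ex-X+32)<5]@ey
print("ends",b.min(),b.max(),b2.min(),b2.max())
Y=(b.min()+b.max())/2
o=X*ex+Y*ey;print("origin",o)
w=o-60.5*ex-85*ey;print("wheel",w,"px",proj(d,[*w,203]))
for n,k in(("y",yellow(h)),("r",red(h))):
    k[:195]=0;k[240:]=0;ys,xs=np.where(k[:,280:340]);L=np.array([ray(d,x+280,y,190)[:2]-o for x,y in zip(xs,ys)])
    A=np.c_[L@ex,L@ey];print(n,len(A),A.mean(0),A.min(0),A.max(0))
cv2.imwrite("pics/crop1.png",cv2.resize(d["img"][190:280,215:435,::-1],None,fx=3.5,fy=3.5))
E
```

```text
yaw -5.0538797
far edge x_m [642.20194393 648.23430239 649.52911862]
ends -129.69745887828412 305.13273010320677 -130.65544824056164 306.29155940742174
origin [613.596929   33.7957262]
wheel [545.84427207 -45.54422484] px (np.float64(359.54971237017435), np.float64(256.5394735629381))
y 88 [ 8.7270694  25.25088218] [-11.39372392  19.73913009] [31.99977732 30.65251001]
r 31 [47.95177062 49.99848032] [41.15282352 43.36740535] [53.37377839 56.32966403]
```

View pics/crop1.png

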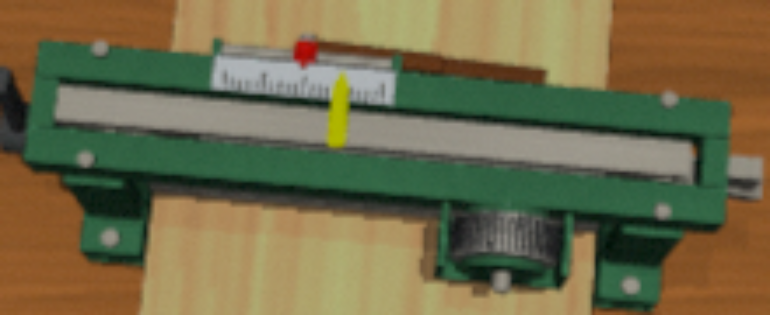

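```bash
python3 -m jog '0 0 -0.15 0 0 0.128 1; 0 0 -0.15 0 0 0.128 1; 0 0 -0.15 0 0 0.128 1; 0.26 -0.46 0 0 0 0 1; 0.26 -0.46 0 0 0 0 1' 40; python3 -m jog '0.26 -0.46 0 0 0 0 1; 0.26 -0.46 0 0 0 0 1; 0.26 -0.46 0 0 0 0 1; 0.26 -0.46 0 0 0 0 1; 0.26 -0.46 0 0 0 0 1'
```

```text
time: 0.78
tool_pos: [245.4, -482.8, 449.3]
tcp_rot: [-180.0, 0.0, -5.1]
ft_force: [1.6, 0.4, -0.2]
finger_gap: -0.0
grip_force: 0.0
time: 1.4
tool_pos: [395.5, -264.4, 449.5]
tcp_rot: [-180.0, 0.0, -5.1]
ft_force: [0.1, -0.8, -0.6]
finger_gap: -0.3
grip_force: 0.0
```

```bash
python3 -m jog '0.26 -0.46 0 0 0 0 1; 0.26 -0.46 0 0 0 0 1; 0.26 -0.46 0 0 0 0 1; 0.2 -0.4 0 0 0 0 1; 0 0 0 0 0 0 1'; python3 - <<'E'
from h import *
print(sense()["tool_pos"],sense()["tcp_rot"])
d=snapshot("wrist");cv2.imwrite("pics/w1.png",d["img"][:,:,::-1]);print(d["fx"],np.round(d["extrinsics"],2).tolist())
for n,p in(("wheel",(545.8,-45.5,203)),): print(n,proj(d,p))
d=snapshot("top");cv2.imwrite("pics/t1.png",cv2.resize(d["img"][190:290,215:435,::-1],None,fx=3.5,fy=3.5))
E
```

```text
time: 2.02
tool_pos: [509.2, -94.8, 449.2]
tcp_rot: [-180.0, 0.0, -4.8]
ft_force: [-0.2, -0.3, 0.4]
finger_gap: -0.1
grip_force: 0.0
[509.1910499  -94.78746572 449.15349535] [-1.79950801e+02  4.39480850e-02 -4.82157022e+00]
390.8399562401595 [[-0.08, -0.95, -0.3, 585.05], [-1.0, 0.08, 0.03, -101.88], [-0.0, 0.3, -0.95, 418.16], [0.0, 0.0, 0.0, 1.0]]
wheel (np.float64(222.23118342180604), np.float64(198.04344316342565))
```

View pics/w1.png

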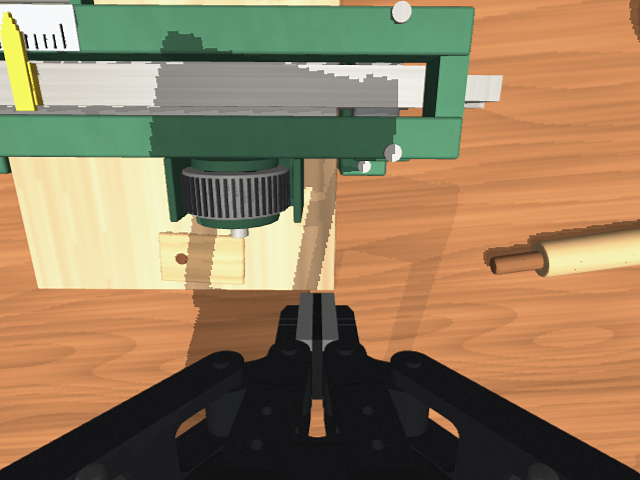

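The wrist view shows the wheel at columns 182-290 and rows 170-218, with the cowl plates at about columns 172 and 298. The shut fingertip is at about (317,295). Next I'll refine the wheel position from these.

```bash
python3 - <<'E'
from h import *
d=snapshot("wrist")
a,b=ray(d,182,192,169),ray(d,290,192,169);print(a,b,(a+b)/2,np.linalg.norm(a-b))
print("top at 203",ray(d,236,194,203))
for v in(170,180,217):print(ray(d,236,v,203))
h=hsv(d);g=cv2.inRange(h,(65,90,20),(90,255,255))
P=[]
for u in range(20,460,5):
    if 160<u<310 or 335<u<400: continue
    v=np.where(g[100:185,u])[0]
    P.append(ray(d,u,100+v.max()+.5,185)[:2])
vx,vy,x0,y0=cv2.fitLine(np.array(P,np.float32),cv2.DIST_HUBER,0,.01,.01).ravel()
print("yaw rail",np.degrees(np.arctan(-vx/vy)),"near edge pt",x0,y0)
c,r=(402,12),(393,153); p,q=ray(d,*c,187),ray(d,*r,187);print("bolts",p,q)
E
```

```text
[544.83918739 -14.10085503 169.        ] [538.85984964 -83.41447194 169.        ] [541.84951852 -48.75766348 169.        ] 69.57104260995585
top at 203 [546.49067501 -56.18416061 203.        ]
[559.65670466 -58.14432466 203.        ]
[554.2298285  -57.33636905 203.        ]
[533.40458722 -54.23589833 203.        ]
yaw rail -5.0898066 near edge pt 566.91046 -42.109592
bolts [ 631.97614991 -153.62164782  187.        ] [ 559.7295631  -146.91763632  187.        ]
```

```bash
python3 -m jog '0.16 -0.19 0.2 0 0 0 1; 0.16 -0.19 0.2 0 0 0 1; 0 0 0.15 0 0 0 1; 0 0 0.1 0 0 0 1; 0 0 0 0 0 0 1'; python3 -m jog '0 0 0.03 0 0 0 1; 0 0 0.02 0 0 0 1; 0 0 0 0 0 0 1'; python3 -c "
from h import *
s=sense();print(s['tool_pos'],s['ft_force'])"
```

```text
time: 2.8
tool_pos: [542.8, -63.2, 384.0]
tcp_rot: [180.0, 0.1, -5.1]
ft_force: [-0.7, -0.2, 0.6]
finger_gap: 0.1
grip_force: 0.0
time: 3.18
tool_pos: [543.4, -62.4, 379.9]
tcp_rot: [180.0, -0.0, -5.1]
ft_force: [-0.4, -0.2, -0.8]
finger_gap: 0.2
grip_force: 0.0
[543.43565418 -62.39629818 379.92145404] [-0.39671716 -0.17930078 -0.83042436]
```

```bash
python3 -m jog '0.025 0 0.02 0 0 0 1; 0 0 0.01 0 0 0 1; 0 0 0 0 0 0 1';  python3 -m jog '0 0 0.01 0 0 0 1; 0 0 0 0 0 0 1'
```

```text
time: 3.55
tool_pos: [546.0, -62.5, 376.5]
tcp_rot: [-180.0, 0.0, -5.1]
ft_force: [-0.0, 0.2, -0.1]
finger_gap: -0.0
grip_force: 0.0
time: 3.8
tool_pos: [545.9, -62.5, 375.6]
tcp_rot: [-180.0, 0.0, -5.1]
ft_force: [0.3, -0.3, 0.1]
finger_gap: 0.2
grip_force: 0.0
```

```bash
python3 -m jog '0 0 0.008 0 0 0 1; 0 0 0 0 0 0 1';  python3 -m jog '0 0 0.005 0 0 0 1; 0 0 0 0 0 0 1'
```

```text
time: 4.05
tool_pos: [546.0, -62.5, 375.0]
tcp_rot: [-180.0, -0.0, -5.1]
ft_force: [-0.4, 0.5, 0.0]
finger_gap: 0.3
grip_force: 0.1
time: 4.3
tool_pos: [546.0, -62.5, 374.8]
tcp_rot: [180.0, -0.0, -5.1]
ft_force: [-0.9, -0.1, 2.7]
finger_gap: 0.1
grip_force: 1.4
```

```bash
python3 -m jog '0 0 0.005 0 0 0 1; 0 0 0 0 0 0 1';  python3 -m jog '0 -0.04 0 0 0 0 1; 0 -0.04 0 0 0 0 1; 0 0 0 0 0 0 1'
```

```text
time: 4.55
tool_pos: [546.0, -62.5, 374.6]
tcp_rot: [180.0, -0.0, -5.1]
ft_force: [-2.6, 0.4, 5.5]
finger_gap: -0.3
grip_force: 2.8
time: 4.92
tool_pos: [546.7, -54.8, 375.9]
tcp_rot: [179.9, -0.1, -5.1]
ft_force: [-7.3, -0.3, 14.5]
finger_gap: 0.2
grip_force: 7.1
```

```bash
python3 -m jog '0 -0.05 -0.006 0 0 0 1; 0 -0.06 0 0 0 0 1; 0 -0.06 0 0 0 0 1; 0 0 0 0 0 0 1'; cat > m.py <<'E'
from h import *
import sys
yaw=np.radians(-5.08);ex=np.array([np.cos(yaw),np.sin(yaw)]);ey=np.array([-ex[1],ex[0]])
d=snapshot("wrist");h=hsv(d)
for n,k,lo in(("y",yellow(h),0),("r",red(h),0)):
    ys,xs=np.where(k);
    if len(xs)<10: print(n,"none");continue
    A=np.array([ray(d,x,y,190)[:2] for x,y in zip(xs,ys)]);X=A@ex;Y=A@ey
    b=[np.median(Y[(X>e-2)&(X<=e+2)]) if ((X>e-2)&(X<=e+2)).sum() else None for e in (X.min()+3,X.min()+10,X.max()-10,X.max()-3)]
    print(n,len(X),"X",X.min(),X.max(),"Y along X:",np.round(np.array(b,float),2),"px",xs.mean(),ys.mean())
if len(sys.argv)>1: cv2.imwrite(sys.argv[1],d["img"][:,:,::-1])
E
python3 m.py pics/w2.png
```

```text
time: 5.42
tool_pos: [548.3, -37.2, 376.0]
tcp_rot: [-180.0, -0.1, -5.0]
ft_force: [-4.9, 2.0, 9.9]
finger_gap: -0.1
grip_force: 5.4
y 85 X 594.6907517007695 641.1952881910778 Y along X: [111.63 109.5  111.68 114.11] px 55.67058823529412 139.94117647058823
r none
```

View pics/w2.png

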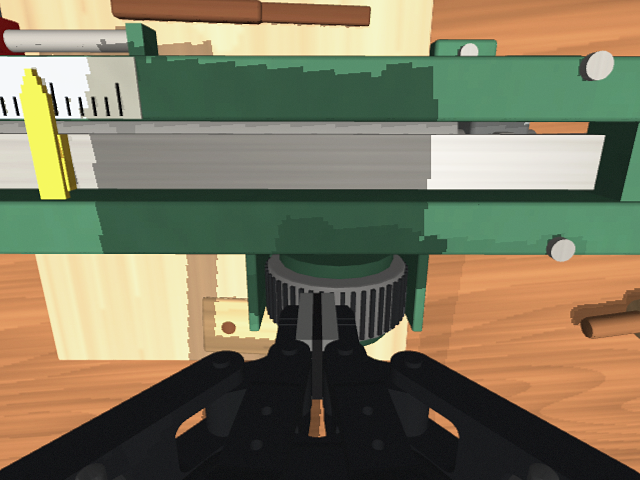

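```bash
python3 - <<'E'
s=open('m.py').read()
s=s.split("for n,k")[0]+'''
for n,k in(("y",cv2.inRange(h,(25,150,60),(36,255,255))),("r",red(h)|cv2.inRange(h,(0,200,60),(5,255,255)))):
    c,_=cv2.findContours(k,cv2.RETR_EXTERNAL,cv2.CHAIN_APPROX_NONE)
    c=[q[:,0] for q in c if cv2.contourArea(q)>15]
    if not c: print(n,"none");continue
    q=max(c,key=len); t=q[q[:,1]<=q[:,1].min()+2] if n=="y" else q[q[:,1]>=q[:,1].max()-2]
    u,v=t[:,0].mean(),t[:,1].mean(); p=ray(d,u,v,190)[:2]
    print(n,"px",u,v,"Xm,Ym",p@ex,p@ey,"bbox",q.min(0),q.max(0))
if len(sys.argv)>1: cv2.imwrite(sys.argv[1],d["img"][:,:,::-1])
'''
open('m.py','w').write(s)
E
python3 m.py
python3 -m jog '0 0 -0.04 0 0 0 1; 0 0.24 0 0 0 0 1; 0 0 0 0 0 0 1; 0 0 0.04 0 0 0 1; 0 0 0 0 0 0 1'; python3 -m jog '0 -0.06 0 0 0 0 1; 0 -0.06 0 0 0 0 1; 0 -0.06 0 0 0 0 1; 0 -0.06 0 0 0 0 1; 0 0 0 0 0 0 1'; python3 m.py
```

```text
y px 27.7 69.9 Xm,Ym 641.9064591046136 116.72402893983335 bbox [20 69] [ 67 199]
r px 11.891891891891891 53.4054054054054 Xm,Ym 647.4156005778561 121.24683826776474 bbox [ 0 18] [22 54]
time: 6.15
tool_pos: [546.2, -61.4, 374.9]
tcp_rot: [180.0, -0.0, -5.1]
ft_force: [-0.3, -1.5, 4.5]
finger_gap: -0.3
grip_force: 2.4
time: 6.78
tool_pos: [548.4, -36.4, 375.9]
tcp_rot: [-180.0, -0.1, -5.0]
ft_force: [-3.7, 1.8, 10.5]
finger_gap: 0.0
grip_force: 5.3
y px 17.8 70.0 Xm,Ym 641.8918613422728 121.25564075637743 bbox [10 69] [ 58 199]
r px 7.526315789473684 53.36842105263158 Xm,Ym 647.4479802453816 123.72575597823412 bbox [ 0 17] [20 54]
```

```bash
python3 -m jog '0 0 -0.04 0 0 0 1; 0 0.24 0 0 0 0 1; 0 0 0 0 0 0 1; 0 0 0.04 0 0 0 1; 0 0 0 0 0 0 1'; python3 -m jog '0 -0.06 0 0 0 0 1; 0 -0.06 0 0 0 0 1; 0 -0.06 0 0 0 0 1; 0 -0.06 0 0 0 0 1; 0 0 0 0 0 0 1'; python3 m.py
python3 -m jog '0 0 -0.04 0 0 0 1; 0 0.24 0 0 0 0 1; 0 0 0 0 0 0 1; 0 0 0.04 0 0 0 1; 0 0 0 0 0 0 1'; python3 -m jog '0 -0.06 0 0 0 0 1; 0 -0.06 0 0 0 0 1; 0 -0.06 0 0 0 0 1; 0 -0.06 0 0 0 0 1; 0 0 0 0 0 0 1'; python3 m.py
python3 -m jog '0 0 -0.2 0 0 0 1; 0 0 -0.3 0 0 0 1; 0 -0.4 -0.3 0 0 0 1; 0 -0.2 0 0 0 0 1; 0 0 0 0 0 0 1'; python3 m.py pics/w3.png
```

```text
time: 7.45
tool_pos: [546.2, -61.2, 375.0]
tcp_rot: [180.0, -0.0, -5.1]
ft_force: [-2.2, -1.4, 4.3]
finger_gap: 0.2
grip_force: 2.7
time: 8.07
tool_pos: [548.4, -36.4, 375.9]
tcp_rot: [-180.0, -0.1, -5.0]
ft_force: [-3.6, 3.6, 10.6]
finger_gap: 0.1
grip_force: 5.3
y px 5.8 69.9 Xm,Ym 641.8736256769951 125.71083380313748 bbox [ 0 69] [ 47 199]
r px 8.782608695652174 53.04347826086956 Xm,Ym 647.5146580504926 123.31109278150194 bbox [ 0 17] [21 54]
time: 8.75
tool_pos: [546.2, -61.1, 375.0]
tcp_rot: [180.0, -0.0, -5.0]
ft_force: [-1.0, -2.0, 5.3]
finger_gap: -0.1
grip_force: 2.7
time: 9.38
tool_pos: [548.4, -36.4, 375.9]
tcp_rot: [-180.0, -0.1, -5.0]
ft_force: [-3.4, 3.0, 10.5]
finger_gap: 0.0
grip_force: 5.3
y px 0.8333333333333334 76.0 Xm,Ym 639.7966352797441 128.0333681071931 bbox [ 0 75] [ 36 199]
r px 13.384615384615385 53.46153846153846 Xm,Ym 647.3814607982076 121.68550673293831 bbox [ 0 17] [24 54]
time: 10.05
tool_pos: [553.4, 23.6, 454.3]
tcp_rot: [-180.0, 0.0, -4.9]
ft_force: [-0.0, -0.5, 0.8]
finger_gap: -0.3
grip_force: 0.0
y none
r px 199.66666666666666 81.33333333333333 Xm,Ym 643.5965271495211 137.05843824504586 bbox [189  48] [218  82]
```

View pics/w3.png

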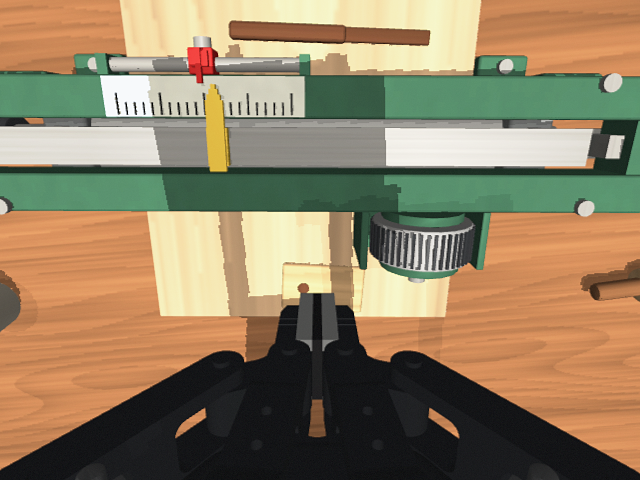

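The wrist view from above shows the red tip at about (200,82) and the yellow tip at about (213,84). Yellow is about 13 px right of red, so roughly one more stroke.

```bash
sed -i 's/(25,150,60),(36/(19,175,60),(36/' m.py; python3 m.py; python3 -c "
from h import *
d=snapshot('wrist');yaw=np.radians(-5.08);ey=np.array([-np.sin(yaw),np.cos(yaw)])
a=ray(d,199.7,82,190)[:2]@ey;b=ray(d,212.5,84,190)[:2]@ey;print(a,b,a-b)"
```

```text
y px 210.22222222222223 84.66666666666667 Xm,Ym 641.5115838772123 130.02352993345508 bbox [202  84] [227 170]
r px 197.0 80.33333333333333 Xm,Ym 643.7249459656512 137.16001251196428 bbox [187  47] [215  81]
134.92456388769017 127.92933164549967 6.995232242190497
```

```bash
python3 -m jog '0 0.42 0 0 0 0 1; 0 0.42 0 0 0 0 1; 0 0 0.4 0 0 0 1; 0 0 0.34 0 0 0 1; 0 0 0 0 0 0 1'
```

```text
time: 10.82
tool_pos: [545.0, -62.6, 377.4]
tcp_rot: [-180.0, 0.3, -5.2]
ft_force: [-0.2, -0.9, 0.7]
finger_gap: 0.2
grip_force: 0.0
```

```bash
python3 -m jog '0 0 0 0 0 0 1; 0 0 0 0 0 0 1'
```

```text
time: 11.08
tool_pos: [546.3, -61.6, 381.7]
tcp_rot: [180.0, -0.1, -5.1]
ft_force: [0.0, 0.2, 0.2]
finger_gap: 0.2
grip_force: 0.0
```

```bash
python3 -m jog '0 0 0.05 0 0 0 1; 0 0 0.01 0 0 0 1; 0 0 0 0 0 0 1'; python3 -m jog '0 0 0.007 0 0 0 1; 0 0 0 0 0 0 1'
```

```text
time: 11.45
tool_pos: [546.2, -61.4, 375.0]
tcp_rot: [180.0, -0.1, -5.0]
ft_force: [0.8, 0.2, 3.1]
finger_gap: -0.3
grip_force: 1.6
time: 11.7
tool_pos: [546.2, -61.5, 374.9]
tcp_rot: [180.0, -0.1, -5.1]
ft_force: [-0.8, 1.4, 7.7]
finger_gap: -0.6
grip_force: 3.5
```

```bash
python3 -m jog '0 -0.06 -0.003 0 0 0 1; 0 -0.06 0 0 0 0 1; 0 -0.06 0 0 0 0 1; 0 -0.06 0 0 0 0 1; 0 0 0 0 0 0 1'; python3 -m jog '0 0 -0.04 0 0 0 1; 0 0.24 0 0 0 0 1; 0 0 0 0 0 0 1; 0 0 0.04 0 0 0 1; 0 0 0 0 0 0 1'; python3 -m jog '0 -0.06 0 0 0 0 1; 0 -0.04 0 0 0 0 1; 0 -0.02 0 0 0 0 1; 0 0 0 0 0 0 1'
python3 -m jog '0 0 -0.2 0 0 0 1; 0 0 -0.3 0 0 0 1; 0 -0.4 -0.3 0 0 0 1; 0 -0.35 0 0 0 0 1; 0 0 0 0 0 0 1';python3 -m jog '0 0 0 0 0 0 1; 0 0 0 0 0 0 1'; python3 m.py pics/w4.png
```

```text
time: 12.32
tool_pos: [548.4, -37.2, 376.0]
tcp_rot: [-180.0, -0.1, -5.0]
ft_force: [-2.6, 2.5, 12.0]
finger_gap: 0.1
grip_force: 6.0
time: 12.95
tool_pos: [546.1, -61.4, 374.8]
tcp_rot: [180.0, -0.0, -5.1]
ft_force: [-2.7, -2.4, 6.8]
finger_gap: -0.0
grip_force: 3.5
time: 13.45
tool_pos: [547.2, -48.9, 376.2]
tcp_rot: [180.0, -0.1, -5.0]
ft_force: [-7.2, 1.1, 15.3]
finger_gap: 0.0
grip_force: 7.8
time: 14.08
tool_pos: [553.8, 27.5, 455.1]
tcp_rot: [-180.0, -0.1, -4.9]
ft_force: [-0.1, 0.2, -1.0]
finger_gap: -0.1
grip_force: 0.0
time: 14.32
tool_pos: [553.7, 24.5, 453.8]
tcp_rot: [180.0, 0.0, -5.1]
ft_force: [-0.3, -1.2, -0.2]
finger_gap: 0.3
grip_force: 0.0
y px 201.5 85.75 Xm,Ym 641.4892345542149 136.558864181179 bbox [195  85] [219 171]
r px 200.0 81.33333333333333 Xm,Ym 643.7734821098126 137.18948265885265 bbox [190  48] [219  82]
```

View pics/w4.png

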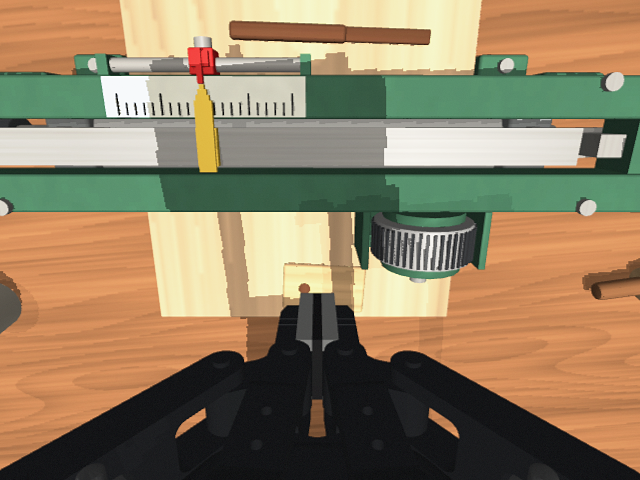

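The wrist view shows yellow at about (202,85) and red at about (200,82), nearly end to end. I'll check the rows closely before handing in.

```bash
python3 - <<'E'
from h import *
d=snapshot("wrist");h=hsv(d);yaw=np.radians(-5.08);ex=np.array([np.cos(yaw),np.sin(yaw)]);ey=np.array([-ex[1],ex[0]])
y=cv2.inRange(h,(17,150,60),(36,255,255));r=cv2.inRange(h,(0,190,60),(6,255,255))|cv2.inRange(h,(172,190,60),(180,255,255))
for v in range(72,100,2):
    o=[v]
    for k in(r,y):
        x=np.where(k[v,180:230])[0]+180
        if len(x): p=ray(d,x.mean(),v,190)[:2];o+=[len(x),round(p@ey,2),round(p@ex,1)]
    print(o)
d=snapshot("top");print(sense()["time"])
cv2.imwrite("pics/c5.png",cv2.resize(d["img"][190:250,270:350,::-1],None,fx=8,fy=8,interpolation=0))
E
```

```text
[72, 27, np.float64(135.04), np.float64(648.6)]
[74, 27, np.float64(134.02), np.float64(647.6)]
[76, 6, np.float64(137.15), np.float64(646.6)]
[78, 5, np.float64(136.96), np.float64(645.5)]
[80, 5, np.float64(137.05), np.float64(644.5)]
[82, 5, np.float64(137.15), np.float64(643.5)]
[84, 3, np.float64(136.68), np.float64(642.4)]
[86, 5, np.float64(136.78), np.float64(641.4)]
[88, 5, np.float64(136.31), np.float64(640.4)]
[90, 9, np.float64(136.4), np.float64(639.3)]
[92, 9, np.float64(136.49), np.float64(638.3)]
[94, 9, np.float64(136.59), np.float64(637.2)]
[96, 14, np.float64(136.4), np.float64(636.2)]
[98, 14, np.float64(136.49), np.float64(635.1)]
14.475
```

The residual is about 0.6 mm, well inside 2.5 mm, and the hand is 70 mm or more above everything nearby.

```bash
python3 -c "
from bench import *
print(hand_in())"
```

```text
the job is handed in; nothing more can be done
None
```

I handed the job in with the yellow pointer about 0.6 mm short of the red marker (limit 2.5 mm), measured from the wrist camera; the robot touched only the wheel, at no more than about 15 N in the readings, and the hand finished clear, but `hand_in()` returned no verdict.

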